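# Pack the dried counting chambers in their case

## Task

The two glass counting chambers on the sloped draining rack are dry: lay each one flat, ruled face up, in the case compartment of its own colour, with its coloured end in the coloured cradle. They are glass, so set them down before letting go and never let one drop. When both lie flat, shut the lid of the case fully, and leave the other things on the bench where they are.

Things in the scene. Friction and masses are not known exactly. Their poses are not given: they have to be found in the camera images.
- red_chamber: glass counting chamber (thick microscope slide), 76 mm long, 34 mm wide, 5 mm thick, 32 g, one end enamelled red for 15 mm. Origin: centre of its underside; x runs along its length toward the coloured end, y across its width, z out of its ruled top face. It starts on the rack, x up the slope, top face up
- blue_chamber: glass counting chamber (thick microscope slide), 76 mm long, 34 mm wide, 5 mm thick, 32 g, one end enamelled blue for 15 mm. Origin: centre of its underside; x runs along its length toward the coloured end, y across its width, z out of its ruled top face. It starts on the rack, x up the slope, top face up
- red_end (a point): middle of the lower edge of the red chamber's coloured end
- blue_end (a point): middle of the lower edge of the blue chamber's coloured end
- rack: fixed wire draining rack in a white drip tray 112 x 150 x 12 mm. Origin on the bench under its middle. Its wires slope 35 degrees, rising along its x. The chambers lie on them 76 mm apart along y, centres of their undersides 50 mm above the bench, lower ends against hooks 7 mm high. Each lies on two wires 20 mm apart, so the long edges are free at the sides and below
- case: fixed dark storage case with light insert, 108 (x) x 196 (y) x 22 mm, walls 3 mm, inner floor at 3 mm. Origin: centre of its underside; x points to the hinge side (away from the robot), y to its left, z up
- red_seat (a point): floor centre of the compartment with the red cradle, 9 mm above the bench, 6 above the case's inner floor. x to the coloured cradle (hinge side), y across, z up. A cradle at each end holds the chamber's end between flared walls 6 mm high, about 2.5 mm play. Between the cradles (36 mm) the sides are open to the inner floor for fingers; case wall and other chamber are 57 mm or more off across y
- blue_seat (a point): floor centre of the compartment with the blue cradle, 9 mm above the bench, 6 above the case's inner floor. x to the coloured cradle (hinge side), y across, z up. A cradle at each end holds the chamber's end between flared walls 6 mm high, about 2.5 mm play. Between the cradles (36 mm) the sides are open to the inner floor for fingers; case wall and other chamber are 57 mm or more off across y
- red_seat_end (a point): the point on the floor of the red compartment where the lower edge of the chamber's coloured end belongs (38 mm along x from the compartment's centre)
- blue_seat_end (a point): the point on the floor of the blue compartment where the lower edge of the chamber's coloured end belongs (38 mm along x from the compartment's centre)
- lid_hinge (a point): middle of the lid's hinge axis (which runs along the case's y), 22 mm above the bench, 56.5 mm along the case's x from its centre
- lid (a joint): lid hinge, rad: 0 shut, 1.57 upright, 1.95 leaning back as far as it goes. It is stiff and stays where it is left
- lid_edge (a point): middle of the lid's front edge on its outer face: 110.5 mm from the hinge axis; the outer face lies 4.5 mm outside the axis; the lid is 196 mm wide; a 40 mm tab stands 8 mm beyond this edge
- forceps: bystander: steel forceps 124 mm long lying on the bench; origin at the centre of its underside
- petri: bystander: red lidded petri dish, 60 mm across, 14 mm high; origin at the centre of its underside
- marker_1: bystander: white marker pen with a black cap, 122 mm long; origin at the centre of its underside
- cup_c: bystander: white lidded specimen cup, 38 mm across, 53 mm high; origin at the centre of its underside
Not all that is in view belongs to the job. Leave any purple look-alike of the blue_chamber alone.

How it is judged:
By the outcome, as a careful person would: the job done as asked, in the order asked, and still so for the second after the job is handed in, with the robot touching nothing.
It also fails if it takes over 66 s, if anything falls off the work surface, if the arm or the gripper's body presses on something with over 40 N, if the wrist force passes 120 N, or if a joint passes its speed limit or range.

## Robot

A 6-joint arm with a two-finger parallel gripper is mounted at the origin on a cart in front of the work surface, level with it; the furniture and walls round the work are solid. World frame = base frame: x ahead of the robot, y to its left, z up, the work surface at z = 0. Lengths are in mm, angles in rad, forces in N, time in s.
With the tool pointing down it reaches from about 350 to 775 mm from the base axis. Payload 7.3 kg.
Tool frame: the origin (TCP) lies at the very end of the fingers, on their centre line; the grasp point (between the pads) lies 19 mm behind it; z points along the fingers, y is the line along which they close (so a half turn about z gives the same grasp; the last joint's range is limited). The gripper opens to 92 mm and grips with 3 to 60 N. Pads are 19 mm wide; open, the fingers measure 130 mm over their backs; the gripper's body (75 mm by 190 mm) begins 47 mm behind the grasp point.
Start: joints at [1.049, 0.342, 1.524, -0, 1.275, -0.146], TCP at [192.671, 488.388, 226.741] pointing down, gripper open.
Joint ranges: [-2.53, 2.53], [-0.77, 2.02], [0.04, 2.7], [-1, 4.14], [0.28, 2.66], [-3.11, 3.11]. Speed limits (rad/s): [2.57, 2.57, 3.14, 3.14, 3.14, 3.14].

## Interface

Orientations are given as [roll, pitch, yaw] about the fixed x, y, z axes, in that order (R = Rz(yaw) Ry(pitch) Rx(roll)).
In Python, from plant import get_obs, optics, ticket, finder gives the robot as it stands.
- The arm moves only by the tool send_rows, never from a script. Its arguments are lists of equal length, an entry for each row: "offset": the shift along the tool's x, y, z scaled (see below), a list of three; "delta_rot": the turn, a rotation vector about the tool's x, y, z scaled (see below), a list of three. In form: {"offset": [[dx, dy, dz], ...], "delta_rot": [[rx, ry, rz], ...]}. A call has 1 to 8 rows; each row is the pose to reach, as a shift and turn from the pose commanded when the call began, along the tool's axes at that moment, turning the shorter way round; what a row does not reach only later rows make up. The controller multiplies each number of a shift by 120 mm and each number of a turn by 360 degrees. A row lasts 1/8 s, in which the tool goes at most 62.5 mm and 10.7 degrees, less where a joint would pass 70% of its speed; a pose out of reach is approached as far as the arm can. A call with a number of a shift or a turn outside -1 to 1 is refused whole. A call with a gripper value outside its range is refused whole. "grip" is the opening, from 0 (shut) to 1 (fully open), set as the call begins (left out, the last holds). The fingers move at their own pace and stop on an object; the grip force is fixed at half the most. Time passes only in rows, so rows that repeat a pose let the fingers close. It gives the time, the measured TCP pose, the force, the opening and the grip force at its end, in the units of the state.
- get_obs(): the state, without advancing time (a new reading comes with each control period).
- optics.capture(name): name is "side" or "top"; returns the picture (384x512x3 uint8, red, green, blue); there is no depth.
- optics.get_calibration(name): a dict with "fx", "fy", "cx", "cy" (pixels), "world_from_camera" (4x4, takes a point from camera to world coordinates). Camera axes: x right, y down, z forward; pixel columns grow to the right and rows downward; lengths in mm; the calibration is good to about 2 mm. A picture is of the moment at which its call begins. get_calibration takes no time and is no camera call.
- ticket.close_job(): hands the job in; it is judged then, once.
Trained networks look in the newest picture that a camera, given by its name, has taken for a name from the list of things; names that differ only in an ending like _2 or _b are one class to them, and where a whole thing is asked for, a point or a joint stands for the part that bears it (a point fixed in the world has none). Each returns a list of dicts, best first, with "confidence" (0 to 1); they miss things now and then, are a little off and sometimes report something else, mostly with a low value. They report only what shows in the picture. A call takes as long as a camera call. They do not tell look-alikes from the thing itself.
- finder.boxes_of(target, camera): "box" ([left, top, right, bottom] in pixels, round what is visible of it).
- finder.silhouettes(target, camera): "region" (384x512 bool, what is visible of it) and "box" ([left, top, right, bottom] in pixels, round what is visible of it).
- finder.pinpoint(target, camera): "uv" ([column, row] in pixels: a listed point, or the origin of a listed thing).
The state is a dict: "time": time; "joint_positions": joint angles; "dq": joint speeds; "tau": joint torques, N m; "tool_pos": TCP position; "tcp_rot": TCP orientation; "contact_force": force on the tool from outside, world axes, zero at the start; "moment": the same for the moment, N m; "grip_width": finger opening in mm; "finger_force": force on a finger pad.
Only numpy, scipy, OpenCV 4.12 (cv2) and the standard library are available. Lean on these libraries where they do the work, as an engineer would, in place of code of your own. Each camera call takes 0.05 s, during which the arm holds its last target. There are 200 camera calls.

## Working session

There is one attempt and no reset: what is moved stays moved. The work goes in short steps, Python scripts to look and compute and a tool call to move; the robot and the scene stay as the last step left them, time stands still between calls to the robot, and variables do not carry over. Pictures are saved under pics/ and viewed, at most 10 in all, crops included, and the job is handed in when it is done.

Besides the shell and the picture viewer there is one more tool, called after ">>>" as name(argument=value, ...) on one line, values as JSON. send_rows: Moves the arm, as the interface text tells. Its arguments: {"type":"object","properties":{"offset":{"type":"array"},"delta_rot":{"type":"array"},"grip":{"type":"number"}},"required":["offset","delta_rot"]}

```bash
mkdir -p pics; ls; cat > h.py <<'E'
import numpy as np, cv2
from plant import get_obs, optics, ticket, finder
from scipy.spatial.transform import Rotation as R
def cal(n):
    c=optics.get_calibration(n); return c, np.array(c["world_from_camera"])
def ray(n,uv):
    c,T=cal(n); d=T[:3,:3]@np.array([(uv[0]-c["cx"])/c["fx"],(uv[1]-c["cy"])/c["fy"],1]); return T[:3,3],d/np.linalg.norm(d)
def tri(uvs):
    A=np.zeros((3,3));b=np.zeros(3);L=[]
    for n,uv in uvs:
        o,d=ray(n,uv);P=np.eye(3)-np.outer(d,d);A+=P;b+=P@o;L.append((o,P))
    x=np.linalg.solve(A,b); return x,[round(float(np.linalg.norm(P@(x-o))),1) for o,P in L]
def atz(n,uv,z):
    o,d=ray(n,uv); return o+d*(z-o[2])/d[2]
def proj(n,p):
    c,T=cal(n); q=T[:3,:3].T@(np.array(p)-T[:3,3]); return np.array([c["fx"]*q[0]/q[2]+c["cx"],c["fy"]*q[1]/q[2]+c["cy"]])
def save(n,f,box=None,s=1):
    im=optics.capture(n)
    if box: im=im[box[1]:box[3],box[0]:box[2]]
    im=cv2.resize(im,None,fx=s,fy=s,interpolation=cv2.INTER_CUBIC); cv2.imwrite(f"pics/{f}.png",im[:,:,::-1])
E
python3 - <<'E'
from h import *
np.set_printoptions(precision=1,suppress=True)
ims=[]
for n in("side","top"):
    im=optics.capture(n);ims.append(im);cv2.imwrite(f"pics/{n}0.png",cv2.resize(im,None,fx=1.5,fy=1.5)[:,:,::-1])
    c,T=cal(n);print(n,c["fx"],c["cx"],c["cy"]);print(T)
D={}
for t in "red_chamber blue_chamber red_end blue_end rack case red_seat blue_seat red_seat_end blue_seat_end lid_hinge lid_edge".split():
    for n in("side","top"):
        r=finder.pinpoint(t,n); D[t,n]=r
        print(t,n,[(np.round(q["uv"],1).tolist(),round(q["confidence"],2)) for q in r[:3]])
    if D[t,"side"] and D[t,"top"]: print("   ",*tri([(n,D[t,n][0]["uv"]) for n in("side","top")]))
print(get_obs())
E
```

```text
pics
side 371.71675297137364 255.17674088143434 188.56424795658984
[[   0.4   -0.4    0.8 -207.8]
 [  -0.9   -0.2    0.4 -412.2]
 [  -0.    -0.9   -0.5  482.1]
 [   0.     0.     0.     1. ]]
top 443.61451344384386 258.64654104775553 195.9402451195565
[[  -0.    -1.     0.1  367.6]
 [  -1.     0.     0.   -96. ]
 [  -0.    -0.1   -1.  1186. ]
 [   0.     0.     0.     1. ]]
red_chamber side [([333.2, 195.6], 0.71)]
red_chamber top [([314.7, 160.8], 0.9), ([342.9, 141.4], 0.53)]
    [ 521.4 -234.5   46.4] [3.0, 3.0]
blue_chamber side [([291.2, 275.9], 0.6), ([365.8, 198.4], 0.59)]
blue_chamber top [([313.9, 253.2], 0.83), ([347.3, 158.4], 0.79), ([212.9, 131.5], 0.69)]
    [ 280.3 -231.4    3.4] [0.8, 0.8]
red_end side [([203.5, 209.0], 0.42)]
red_end top [([315.1, 147.2], 0.92)]
    [ 440.1 -116.5   87.5] [153.0, 153.0]
blue_end side [([369.9, 182.7], 0.7), ([225.5, 172.0], 0.29)]
blue_end top [([331.8, 252.8], 0.84)]
    [ 304.4 -295.   200.8] [47.8, 47.8]
rack side [([350.1, 213.6], 0.62)]
rack top [([327.7, 160.4], 0.74)]
    [ 527.9 -275.2    4.5] [3.9, 3.9]
case side [([241.5, 1
[... 618 characters left out ...]
 29.9]
lid_hinge side [([243.8, 169.2], 0.9), ([348.4, 215.0], 0.57)]
lid_hinge top [([216.3, 131.2], 0.88)]
    [601.9  30.2  23.4] [6.4, 6.4]
lid_edge side [([243.5, 167.1], 0.72), ([247.7, 131.3], 0.6)]
lid_edge top [([208.7, 111.1], 0.82), ([201.2, 154.9], 0.19)]
    [659.7  57.4  -1.1] [11.3, 11.3]
{'time': 1.3, 'joint_positions': array([ 1. ,  0.3,  1.5,  0. ,  1.3, -0.1]), 'dq': array([ 0., -0.,  0.,  0., -0., -0.]), 'tau': array([  0. , -43.1, -24.4,   0.1,   0. ,   0. ]), 'tool_pos': array([192.7, 488.4, 226.7]), 'tcp_rot': array([ 3.1, -0. ,  2.8]), 'contact_force': array([-0.8,  0.3,  0.2]), 'moment': array([-0. , -0. ,  0.1]), 'finger_force': 0.0, 'grip_width': 91.80207428657236}
```

View pics/side0.png

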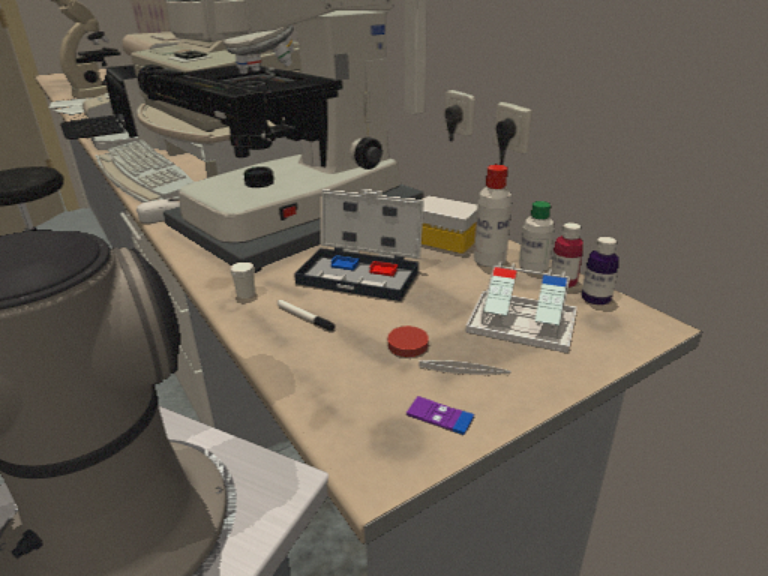

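View pics/top0.png

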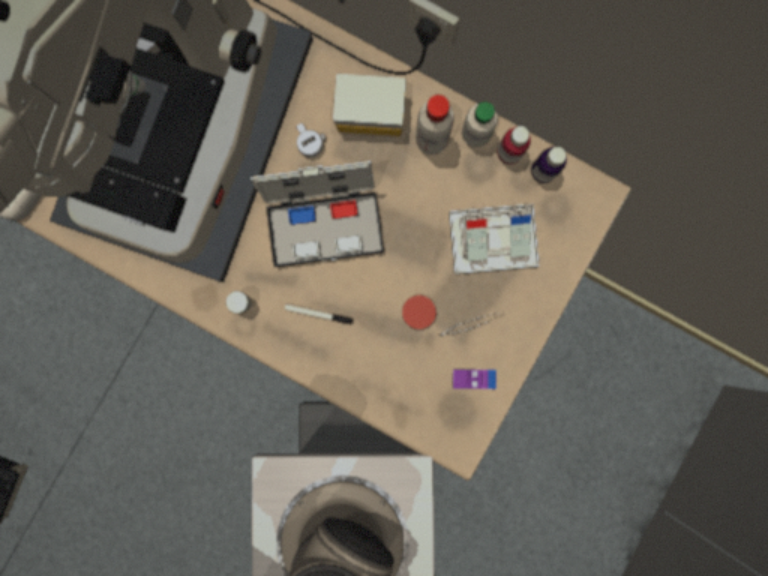

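The pictures show the case with its lid up (side ~(240,180), top ~(217,152)) and the rack (side ~(350,213), top ~(328,160)). Candidates, in top-view pixels:
- red chamber (317,160): taken.
- blue chamber (347,158): taken.
- purple look-alike with a blue end, flat on the bench, (316,253): rejected.
- red petri dish (280,208) and bottle caps: rejected.

Next I'll make one close crop and the colour measurements.

```bash
python3 - <<'E'
from h import *
np.set_printoptions(precision=1,suppress=True)
im={n:optics.capture(n) for n in("side","top")}
a=cv2.resize(im["top"][100:190,170:370],None,fx=4,fy=4,interpolation=cv2.INTER_CUBIC)
b=cv2.resize(im["side"][120:240,190:390],None,fx=2,fy=2,interpolation=cv2.INTER_CUBIC)
out=np.zeros((600,800,3),np.uint8);out[:360]=a;out[360:600,:400]=b[:240];
cv2.imwrite("pics/crop.png",out[:,:,::-1])
B={("top","redch"):(305,140,330,158),("top","bluech"):(335,138,360,156),("top","redcr"):(215,130,242,148),("top","bluecr"):(188,134,212,152),
("side","redch"):(322,174,350,192),("side","bluech"):(355,180,382,198),("side","redcr"):(243,172,268,188),("side","bluecr"):(216,168,241,184)}
P={}
for k,(l,t,r,bt) in B.items():
    s=im[k[0]][t:bt,l:r].astype(float); w=(s[...,0]-s[...,1:].max(2)) if "red" in k[1] else s[...,2]-s[...,0]-10
    m=(w>45); w=np.clip(w-15,0,80)
    n,lab,st,_=cv2.connectedComponentsWithStats(m.astype(np.uint8)); big=1+np.argmax(st[1:,4]); m=cv2.dilate((lab==big).astype(np.uint8),np.ones((3,3)))>0
    w=w*m; yy,xx=np.mgrid[t:bt,l:r]; P[k]=np.array([(w*xx).sum(),(w*yy).sum()])/w.sum(); print(k,P[k],m.sum(),st[big])
for q in("redch","bluech","redcr","bluecr"): print(q,*tri([(n,P[n,q]) for n in("side","top")]))
for t in("case","rack"):
  for n in("top","side"):
    for r in finder.silhouettes(t,n)[:1]:
        print(t,n,r["confidence"],r["box"],cv2.minAreaRect(np.argwhere(r["region"])[:,::-1].astype(np.float32)))
E
```

```text
('top', 'redch') [317.3 148.7] 124 [ 6  6 14  7 78]
('top', 'bluech') [346.9 146.2] 97 [ 6  6 13  5 57]
('top', 'redcr') [228.9 139.2] 252 [  5   3  18  13 186]
('top', 'bluecr') [200.9 143.2] 212 [  5   4  17  11 150]
('side', 'redch') [336.  181.4] 142 [ 7  4 16  8 90]
('side', 'bluech') [369.3 186.8] 143 [ 7  3 16  8 91]
('side', 'redcr') [255.  178.5] 213 [  3   2  19  10 149]
('side', 'bluecr') [229.1 174.7] 190 [  5   2  18  10 129]
redch [ 547.6 -235.3   70.8] [0.6, 0.6]
bluech [ 553.1 -309.8   71.1] [0.8, 0.8]
redcr [585.2  -6.7  10.1] [1.1, 1.1]
bluecr [575.1  68.3  10.6] [1.2, 1.2]
case top 0.62 [168.6, 107.0, 255.7, 178.4] ((211.36917114257812, 141.54055786132812), (63.41313171386719, 80.12213134765625), 82.23483276367188)
case side 0.97 [195.8, 126.6, 284.3, 198.2] ((240.439208984375, 160.88514709472656), (81.51644134521484, 70.54707336425781), 8.972626686096191)
rack top 0.9 [297.4, 134.7, 359.6, 181.0] ((329.15167236328125, 158.16802978515625), (44.00037384033203, 57.6712646484375), 84.80557250976562)
rack side 0.6 [314.4, 174.9, 385.6, 235.7] ((349.7884521484375, 203.05767822265625), (69.03288269042969, 50.009613037109375), 11.309932708740234)
```

View pics/crop.png

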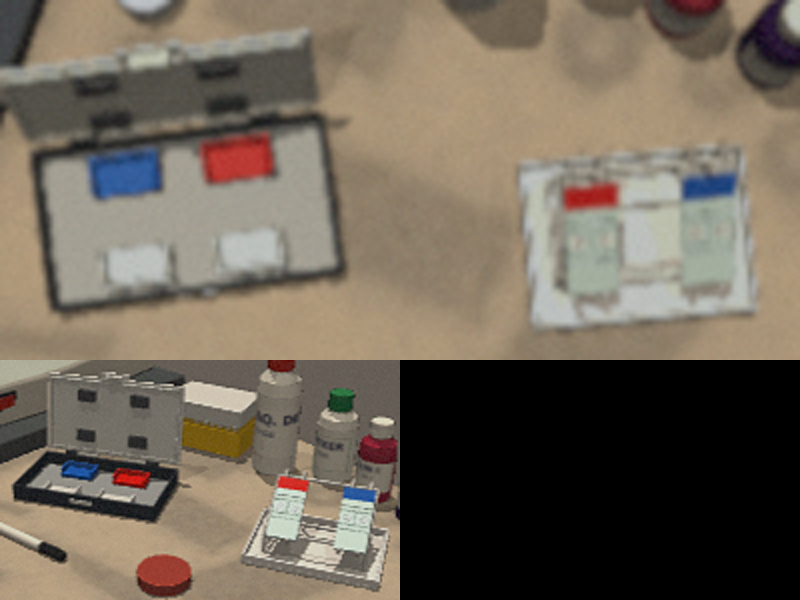

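The crop confirms it: the chambers on the rack have their red end at crop (590,195) and blue end at (710,185), both up the slope. The cradles are at (238,159) red and (125,173) blue, with white cradles at (250,250) and (138,266).

```bash
cat >> h.py <<'E'
def Rtool(yaw,pitch):  # tool x along heading yaw, raised by pitch; z into the surface
    cy,sy,cp,sp=np.cos(yaw),np.sin(yaw),np.cos(pitch),np.sin(pitch)
    u=np.array([cy*cp,sy*cp,sp]);n=np.array([-cy*sp,-sy*sp,cp]); return np.c_[u,np.cross(-n,u),-n]
def go(*ways):  # units of the move from present pose to (p,R)
    o=get_obs();R0=R.from_euler("xyz",o["tcp_rot"]).as_matrix()
    for p,Rt in ways:
        print("off",np.round(R0.T@(np.array(p)-o["tool_pos"])/120,3).tolist(),"rot",np.round(R.from_matrix(R0.T@Rt).as_rotvec()/2/np.pi,4).tolist())
E
python3 - <<'E'
from h import *
np.set_printoptions(precision=2,suppress=True)
im=optics.capture("top")
def X(u,v,z): return atz("top",((u+.5)/4-.5+170,(v+.5)/4-.5+100),z)
# white cradles
for nm,(l,t,r,b) in {"wred":(222,154,244,172),"wblue":(194,158,215,175)}.items():
    s=im[t:b,l:r].astype(float).min(2); w=np.clip(s-np.percentile(s,50)-12,0,40); yy,xx=np.mgrid[t:b,l:r]
    c=[(w*xx).sum()/w.sum(),(w*yy).sum()/w.sum()];print(nm,c,atz("top",c,11))
for nm,c in{"redcr":[228.9,139.2],"bluecr":[200.9,143.2]}.items():print(nm,atz("top",c,11))
print("rack bottom corners z12 FL FR BL BR");C=np.array([X(533,327,12),X(756,311,12),X(520,163,12),X(740,148,12)]);print(C,C.mean(0))
for a,b in((0,1),(2,3)): d=C[a]-C[b];print(np.degrees(np.arctan2(-d[0],d[1])),np.hypot(*d[:2]))
print("case z22");C=np.array([X(55,311,22),X(344,271,22),X(33,152,22),X(323,116,22)]);print(C,C.mean(0))
for a,b in((0,1),(2,3)): d=C[a]-C[b];print(np.degrees(np.arctan2(-d[0],d[1])),np.hypot(*d[:2]))
o=get_obs();print(o["tool_pos"],o["tcp_rot"])
E
```

```text
wred [np.float64(231.9172636103152), np.float64(161.63538681948424)] [525.15 -15.41  11.  ]
wblue [np.float64(203.83599257884973), np.float64(165.55658627087197)] [515.42  59.56  11.  ]
redcr [585.57  -7.7   11.  ]
bluecr [575.6   67.27  11.  ]
rack bottom corners z12 FL FR BL BR
[[ 470.37 -203.53   12.  ]
 [ 479.53 -351.36   12.  ]
 [ 580.16 -196.49   12.  ]
 [ 588.64 -343.09   12.  ]] [ 529.68 -273.62   12.  ]
3.5435989838612145 148.11581273129397
3.3106315957525068 146.8451765695659
case z22
[[483.25 112.22  22.  ]
 [507.8  -78.65  22.  ]
 [589.23 126.84  22.  ]
 [611.18 -65.64  22.  ]] [547.86  23.69  22.  ]
7.3278804453463975 192.4355139121173
6.508263028012386 193.7356819298626
[192.66 488.38 226.73] [3.14 0.   2.77]
```

>>> send_rows(offset=[[-0.425,-0.45,0],[-0.85,-0.9,0],[-0.85,-0.9,0]], delta_rot=[[0,0,0],[0,0,0],[0,0,0]], grip=0.6)

```text
time: 2.02
tool_pos: [248.4, 348.1, 226.8]
tcp_rot: [-3.141, 0.0, 2.764]
contact_force: [0.2, 0.5, -0.0]
grip_width: 66.6
finger_force: 0.0
```

>>> send_rows(offset=[[-0.425,-0.45,0],[-0.85,-0.9,0],[-0.85,-0.9,0]], delta_rot=[[0,0,0],[0,0,0],[0,0,0]])

```text
time: 2.4
tool_pos: [303.8, 210.2, 226.9]
tcp_rot: [3.141, 0.001, 2.763]
contact_force: [0.1, -0.2, 0.1]
grip_width: 55.0
finger_force: 0.0
```

>>> send_rows(offset=[[-0.425,-0.45,0],[-0.85,-0.9,0],[-0.85,-0.9,0]], delta_rot=[[0,0,0],[0,0,0],[0,0,0]])

```text
time: 2.78
tool_pos: [359.3, 72.0, 227.0]
tcp_rot: [3.142, 0.001, 2.762]
contact_force: [0.5, -0.2, 0.2]
grip_width: 55.2
finger_force: 0.0
```

>>> send_rows(offset=[[-0.425,-0.45,0],[-0.85,-0.9,0],[-0.85,-0.9,0]], delta_rot=[[0,0,0],[0,0,0],[0,0,0]])

```text
time: 3.15
tool_pos: [414.6, -66.2, 226.7]
tcp_rot: [-3.141, 0.001, 2.763]
contact_force: [0.1, 1.1, -0.0]
grip_width: 55.0
finger_force: 0.0
```

>>> send_rows(offset=[[-0.425,-0.45,0],[-0.85,-0.9,0],[-0.85,-0.9,0]], delta_rot=[[0,0,0],[0,0,0],[0,0,0]])

```text
time: 3.52
tool_pos: [469.6, -204.3, 226.4]
tcp_rot: [-3.141, 0.0, 2.763]
contact_force: [0.2, 0.5, 0.4]
grip_width: 55.2
finger_force: 0.0
```

>>> send_rows(offset=[[0,0,0],[0,0,0],[0,0,0],[0,0,0],[0,0,0],[0,0,0],[0,0,0],[0,0,0]], delta_rot=[[0,0,0.215],[0,0,0.215],[0,0,0.215],[0,0,0.215],[0,0,0.215],[0,0,0.215],[0,0,0.215],[0,0,0.215]])

```text
time: 4.53
tool_pos: [468.9, -201.1, 226.7]
tcp_rot: [3.142, -0.0, 1.412]
contact_force: [-0.6, -0.9, 0.4]
grip_width: 55.4
finger_force: 0.0
```

>>> send_rows(offset=[[0,0,0],[0,0,0],[0,0,0],[0,0,0],[0,0,0],[0,0,0],[0,0,0],[0,0,0]], delta_rot=[[0,0,0.2145],[0,0,0.2145],[0,0,0.2145],[0,0,0.2145],[0,0,0.2145],[0,0,0.2145],[0,0,0.2145],[0,0,0.2145]])

```text
time: 5.52
tool_pos: [468.9, -201.1, 226.7]
tcp_rot: [-3.141, -0.0, 0.067]
contact_force: [0.4, -0.3, 0.4]
grip_width: 55.2
finger_force: 0.0
```

```bash
cat > plan.py <<'E'
from h import *
d=np.pi/180
RK=Rtool(3.7*d,35*d); CS=Rtool(7.4*d,0)
n=-RK[:,2]; u=RK[:,0]
red=np.array([524.8,-236.8,49.5]); blue=np.array([530.2,-311.3,49.7])
rs=np.array([555.2,-11.1,9]); bs=np.array([545.3,63.9,9])
E
python3 - <<'E'
from plan import *
o=get_obs();print(o["tool_pos"],o["tcp_rot"],o["joint_positions"])
go((red+60*n,RK),(red+30*n,RK),(red-4*n,RK))
E
```

```text
[ 468.86839077 -201.09524369  226.71188203] [-3.14149986e+00 -4.62673916e-05  6.70211701e-02] [-5.55548018e-01  3.14921849e-01  1.56394263e+00  1.07424159e-04
  1.26274470e+00  9.48194565e-01]
off [0.158, 0.327, 1.067] rot [-0.0001, 0.0972, 0.0004]
off [0.302, 0.328, 1.272] rot [-0.0001, 0.0972, 0.0004]
off [0.464, 0.328, 1.504] rot [-0.0001, 0.0972, 0.0004]
```

>>> send_rows(offset=[[0.02,0.1,0.1],[0.05,0.2,0.3],[0.08,0.327,0.5],[0.1,0.327,0.8],[0.1,0.327,0.98],[0.1,0.327,0.98]], delta_rot=[[0,0.025,0],[0,0.05,0],[0,0.075,0],[0,0.0972,0.0004],[0,0.0972,0.0004],[0,0.0972,0.0004]])

```text
time: 6.28
tool_pos: [482.1, -239.1, 107.0]
tcp_rot: [-3.14, -0.609, 0.064]
contact_force: [0.7, -0.1, 0.3]
grip_width: 55.2
finger_force: 0.0
```

```bash
python3 - <<'E'
from plan import *
o=get_obs();print(o["tool_pos"],o["tcp_rot"])
go((red+60*n,RK),(red+20*n,RK),(red-4*n,RK))
E
```

```text
[ 482.10837203 -239.12988606  107.02555748] [-3.13975732 -0.60894822  0.06448021]
off [0.017, 0.004, 0.097] rot [-0.0003, 0.0003, -0.0]
off [0.018, 0.004, 0.43] rot [-0.0003, 0.0003, -0.0]
off [0.018, 0.005, 0.63] rot [-0.0003, 0.0003, -0.0]
```

>>> send_rows(offset=[[0.018,0.004,0.2],[0.018,0.004,0.43],[0.018,0.004,0.43]], delta_rot=[[0,0,0],[0,0,0],[0,0,0]])

```text
time: 6.65
tool_pos: [514.8, -237.2, 66.8]
tcp_rot: [-3.14, -0.609, 0.066]
contact_force: [-0.3, 0.5, 0.2]
grip_width: 54.8
finger_force: 0.0
```

```bash
python3 - <<'E'
from plan import *
a=optics.capture("side")[130:250,290:430]; b=optics.capture("top")[90:210,280:400]
f=lambda x,s:cv2.resize(x,None,fx=s,fy=s,interpolation=cv2.INTER_CUBIC)
out=np.zeros((480,800,3),np.uint8);A=f(a,3.3);B=f(b,2.8);out[:A.shape[0],:A.shape[1]]=A;out[:B.shape[0],462:462+B.shape[1]]=B
cv2.imwrite("pics/pre.png",out[:,:,::-1])
go((red-4*n,RK))
o=get_obs(); print(proj("side",o["tool_pos"]),proj("top",o["tool_pos"]))
E
```

```text
off [-0.021, -0.002, 0.21] rot [-0.0002, 0.0, 0.0002]
[333.19718733 188.96034245] [318.15195767 161.82718156]
```

View pics/pre.png

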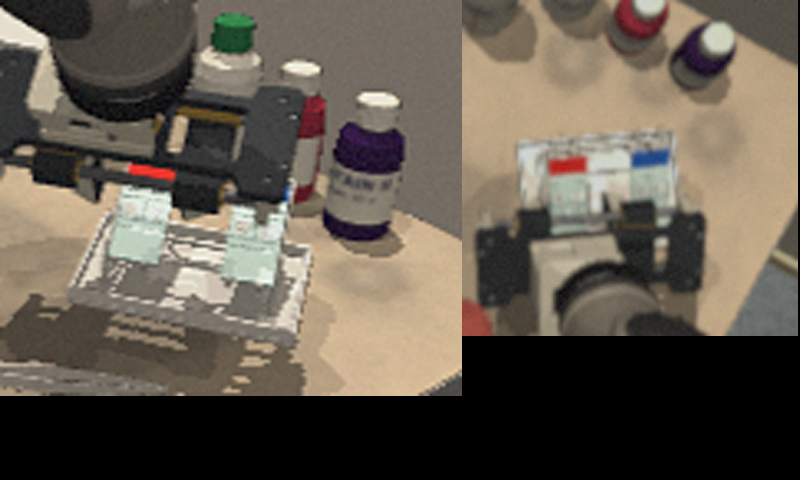

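```bash
python3 - <<'E'
from plan import *
a=optics.capture("side")[160:220,300:380].copy(); b=optics.capture("top")[130:205,280:370].copy()
f=lambda x,s:cv2.resize(x,None,fx=s,fy=s,interpolation=cv2.INTER_CUBIC)
A=f(a,5);B=f(b,4.4)
o=get_obs();p=o["tool_pos"];y=RK[:,1]
for s in(-1,0,1):
  for q in (0,-19): 
    w=p+s*y*27.4+q*RK[:,2]
    c=(proj("side",w)-[300,160]+.5)*5; cv2.circle(A,tuple(int(v) for v in c),3,(255,0,255),-1)
    c=(proj("top",w)-[280,130]+.5)*4.4; cv2.circle(B,tuple(int(v) for v in c),3,(255,0,255),-1)
out=np.zeros((340,800,3),np.uint8);out[:300,:400]=A;out[:B.shape[0],404:404+B.shape[1]]=B
cv2.imwrite("pics/pre2.png",out[:,:,::-1])
E
```

```text
(no output)
```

View pics/pre2.png

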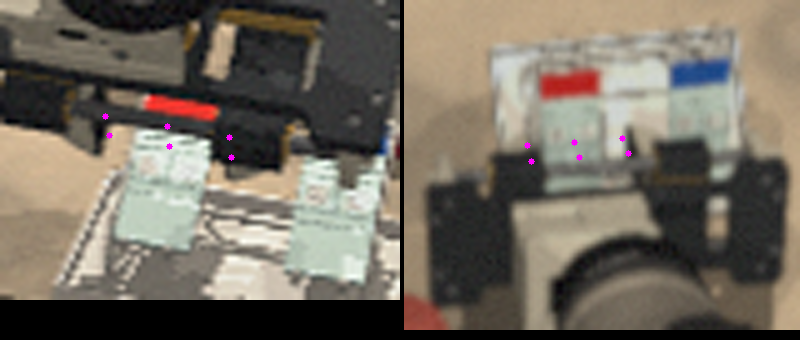

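>>> send_rows(offset=[[-0.02,-0.002,0.07],[-0.021,-0.002,0.14],[-0.021,-0.002,0.21],[-0.021,-0.002,0.21]], delta_rot=[[0,0,0],[0,0,0],[0,0,0],[0,0,0]])

```text
time: 7.35
tool_pos: [527.3, -236.6, 45.6]
tcp_rot: [-3.14, -0.61, 0.064]
contact_force: [-0.4, -0.2, 0.9]
grip_width: 55.1
finger_force: 0.0
```

>>> send_rows(offset=[[0,0,0],[0,0,0],[0,0,0],[0,0,0],[0,0,0],[0,0,0]], delta_rot=[[0,0,0],[0,0,0],[0,0,0],[0,0,0],[0,0,0],[0,0,0]], grip=0.2)

```text
time: 8.1
tool_pos: [527.1, -236.2, 46.1]
tcp_rot: [-3.14, -0.611, 0.064]
contact_force: [-3.0, 3.7, 5.5]
grip_width: 33.4
finger_force: 30.7
```

>>> send_rows(offset=[[0,0,-0.03],[0,0,-0.08],[0,0,-0.2],[0,0,-0.4],[0,0,-0.6],[0,0,-0.75],[0,0,-0.8],[0,0,-0.8]], delta_rot=[[0,0,0],[0,0,0],[0,0,0],[0,0,0],[0,0,0],[0,0,0],[0,0,0],[0,0,0]])

```text
time: 9.1
tool_pos: [472.2, -240.8, 124.8]
tcp_rot: [-3.142, -0.611, 0.064]
contact_force: [0.6, 0.0, -1.0]
grip_width: 33.3
finger_force: 29.9
```

```bash
python3 - <<'E'
from plan import *
o=get_obs();print(o["tool_pos"],o["contact_force"],o["grip_width"])
for p in((500,-150,130),(535,-60,130)): go((p,CS))
E
```

```text
[ 472.21543186 -240.80414193  124.83466463] [ 0.57196995  0.03180305 -1.0229536 ] 33.299032601157684
off [0.254, -0.74, 0.125] rot [0.0032, -0.0972, -0.01]
off [0.531, -1.47, 0.32] rot [0.0032, -0.0972, -0.01]
```

>>> send_rows(offset=[[0.03,-0.1,0.01],[0.08,-0.25,0.03],[0.13,-0.4,0.06],[0.19,-0.55,0.09],[0.23,-0.68,0.11],[0.254,-0.74,0.125],[0.254,-0.74,0.125]], delta_rot=[[0.0005,-0.015,-0.0015],[0.001,-0.035,-0.0035],[0.0015,-0.055,-0.0055],[0.002,-0.075,-0.0075],[0.003,-0.09,-0.009],[0.0032,-0.0972,-0.01],[0.0032,-0.0972,-0.01]])

```text
time: 9.98
tool_pos: [500.7, -148.4, 128.7]
tcp_rot: [-3.139, 0.001, 0.132]
contact_force: [-0.2, -0.8, -1.0]
grip_width: 33.4
finger_force: 29.9
```

```bash
python3 - <<'E'
from plan import *
o=get_obs();print(o["tool_pos"],o["tcp_rot"],o["grip_width"])
go((rs+[0,0,91],CS))
E
```

```text
[ 500.72784654 -148.43684346  128.73828368] [-3.13917519e+00  7.31668880e-04  1.32384058e-01] 33.361765238070916
off [0.601, -1.074, 0.242] rot [-0.0004, 0.0001, 0.0005]
```

>>> send_rows(offset=[[0.06,-0.1,0],[0.15,-0.3,0.04],[0.27,-0.52,0.1],[0.4,-0.75,0.16],[0.52,-0.95,0.22],[0.58,-0.98,0.242],[0.601,-0.99,0.242],[0.601,-0.99,0.242]], delta_rot=[[0,0,0],[0,0,0],[0,0,0],[0,0,0],[0,0,0],[-0.0004,0,0.0005],[-0.0004,0,0.0005],[-0.0004,0,0.0005]])

```text
time: 10.98
tool_pos: [556.1, -23.2, 101.2]
tcp_rot: [3.14, -0.0, 0.126]
contact_force: [-0.1, 0.4, -0.1]
grip_width: 33.3
finger_force: 29.9
```

```bash
python3 - <<'E'
from plan import *
go((rs+[0,0,31],CS),(rs+[0,0,16],CS),(rs+[0,0,-3.5],CS))
E
```

```text
off [0.005, -0.102, 0.51] rot [0.0003, -0.0, -0.0005]
off [0.005, -0.102, 0.635] rot [0.0003, -0.0, -0.0005]
off [0.005, -0.103, 0.797] rot [0.0003, -0.0, -0.0005]
```

>>> send_rows(offset=[[0.003,-0.05,0.1],[0.005,-0.102,0.25],[0.005,-0.102,0.4],[0.005,-0.102,0.55],[0.005,-0.102,0.635],[0.005,-0.102,0.635]], delta_rot=[[0,0,-0.0005],[0,0,-0.0005],[0,0,-0.0005],[0,0,-0.0005],[0,0,-0.0005],[0,0,-0.0005]])

```text
time: 11.72
tool_pos: [554.5, -10.4, 23.9]
tcp_rot: [3.141, 0.002, 0.129]
contact_force: [-0.4, -0.2, 0.1]
grip_width: 33.4
finger_force: 29.9
```

```bash
cat > look.py <<'E'
from plan import *
import sys
def look(f,sb,tb,box):  # box: list of (p0,size) chamber outline world quads drawn as dots
    a=optics.capture("side")[sb[1]:sb[3],sb[0]:sb[2]]; b=optics.capture("top")[tb[1]:tb[3],tb[0]:tb[2]]
    g=lambda x,s:cv2.resize(x,None,fx=s,fy=s,interpolation=cv2.INTER_CUBIC)
    A=g(a,5);B=g(b,5)
    for w in box:
        for I,n,o in((A,"side",sb),(B,"top",tb)):
            c=(proj(n,w)-[o[0],o[1]]+.5)*5; cv2.circle(I,tuple(int(v) for v in c),2,(255,0,255),-1)
    out=np.zeros((max(A.shape[0],B.shape[0]),A.shape[1]+B.shape[1],3),np.uint8);out[:A.shape[0],:A.shape[1]]=A;out[:B.shape[0],A.shape[1]:]=B
    cv2.imwrite(f"pics/{f}.png",out[:,:,::-1])
E
python3 - <<'E'
from look import *
o=get_obs();T=R.from_euler("xyz",o["tcp_rot"]).as_matrix();p=o["tool_pos"];print(p)
C=p-4*T[:,2]-5*T[:,2]
pts=[C+a*T[:,0]+b*T[:,1] for a in(-38,23,38) for b in(-17,17)]
pts+= [rs+a*CS[:,0]+[0,0,0] for a in (-38,38)]
look("over",(205,140,285,220),(180,110,258,190),pts)
E
```

```text
[554.49461659 -10.37740629  23.89179168]
```

View pics/over.png

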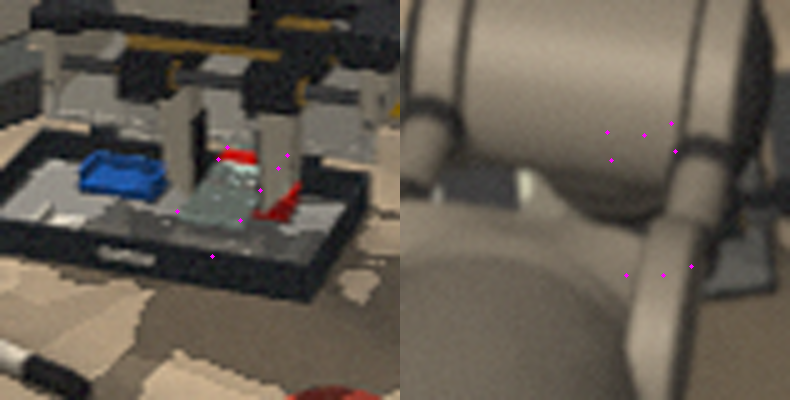

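```bash
python3 - <<'E'
from look import *
o=get_obs();T=R.from_euler("xyz",o["tcp_rot"]).as_matrix();p=o["tool_pos"]
C=p-9*T[:,2]
im=optics.capture("side").astype(np.float32)
for b in(-12,-8,-4,0):
    s=[]
    for a in list(range(-46,-28,2))+list(range(12,46,2)):
        c=proj("side",C+a*T[:,0]+b*T[:,1]); v=cv2.getRectSubPix(im,(1,1),(float(c[0]),float(c[1])))[0,0]; s.append((a,int(v[0]-v[1]),int(v[1])))
    print(b,s)
E
```

```text
-12 [(-46, -8, 90), (-44, -9, 104), (-42, -9, 116), (-40, -10, 120), (-38, -10, 114), (-36, -8, 107), (-34, -7, 103), (-32, -6, 102), (-30, -7, 101), (12, -8, 110), (14, -7, 110), (16, -6, 109), (18, 1, 103), (20, 40, 91), (22, 86, 74), (24, 126, 60), (26, 141, 46), (28, 155, 31), (30, 170, 17), (32, 156, 32), (34, 138, 47), (36, 116, 62), (38, 78, 80), (40, 38, 98), (42, 5, 112), (44, -1, 114)]
-8 [(-46, -6, 94), (-44, -8, 103), (-42, -8, 107), (-40, -8, 110), (-38, -8, 108), (-36, -7, 105), (-34, -6, 104), (-32, -6, 104), (-30, -7, 103), (12, -11, 140), (14, -12, 144), (16, -13, 142), (18, -14, 145), (20, 14, 134), (22, 72, 99), (24, 140, 44), (26, 183, 8), (28, 181, 14), (30, 176, 23), (32, 161, 34), (34, 125, 52), (36, 84, 72), (38, 46, 90), (40, 24, 99), (42, 8, 106), (44, -1, 111)]
-4 [(-46, -5, 92), (-44, -9, 108), (-42, -9, 108), (-40, -9, 106), (-38, -8, 105), (-36, -7, 105), (-34, -7, 104), (-32, -7, 104), (-30, -7, 103), (12, -15, 153), (14, -18, 178), (16, -19, 189), (18, -19, 194), (20, -18, 195), (22, 44, 132), (24, 104, 73), (26, 164, 15), (28, 170, 16), (30, 171, 23), (32, 169, 31), (34, 133, 46), (36, 90, 63), (38, 48, 80), (40, 26, 88), (42, 14, 88), (44, 4, 87)]
0 [(-46, -5, 84), (-44, -7, 92), (-42, -9, 96), (-40, -9, 103), (-38, -8, 109), (-36, -7, 108), (-34, -7, 105), (-32, -7, 103), (-30, -7, 104), (12, -12, 141), (14, -15, 171), (16, -13, 187), (18, -3, 177), (20, 11, 160), (22, 40, 130), (24, 89, 84), (26, 132, 43), (28, 159, 20), (30, 144, 26), (32, 129, 32), (34, 108, 40), (36, 70, 51), (38, 37, 63), (40, 14, 72), (42, 6, 77), (44, 2, 80)]
```

```bash
python3 - <<'E'
from look import *
np.set_printoptions(precision=1,suppress=True)
o=get_obs();T=R.from_euler("xyz",o["tcp_rot"]).as_matrix();p=o["tool_pos"]
C=p-9*T[:,2]
im=optics.capture("side").astype(np.float32)
for a in(-35,-32,-28,-24):
    s=[]
    for b in list(range(-26,-9,1))+list(range(9,26,1)):
        c=proj("side",C+a*T[:,0]+b*T[:,1]); v=cv2.getRectSubPix(im,(1,1),(float(c[0]),float(c[1])))[0,0]; s.append((b,int(v[0]-v[1])))
    print(a,s)
for k,s,t in(("red",(255,178.5),(228.9,139.2)),("blue",(229.1,174.7),(200.9,143.2))):print(k,atz("side",s,11),atz("top",t,11))
E
```

```text
-35 [(-26, 4), (-25, 3), (-24, 3), (-23, 3), (-22, 3), (-21, 3), (-20, 2), (-19, 2), (-18, 1), (-17, 0), (-16, -1), (-15, -3), (-14, -5), (-13, -6), (-12, -6), (-11, -7), (-10, -7), (9, -7), (10, -7), (11, -7), (12, -7), (13, -8), (14, -8), (15, -8), (16, -9), (17, -7), (18, -2), (19, 1), (20, 14), (21, 27), (22, 40), (23, 47), (24, 53), (25, 58)]
-32 [(-26, 3), (-25, 3), (-24, 2), (-23, 2), (-22, 2), (-21, 2), (-20, 2), (-19, 2), (-18, 1), (-17, 1), (-16, -2), (-15, -5), (-14, -7), (-13, -7), (-12, -7), (-11, -7), (-10, -7), (9, -6), (10, -5), (11, -5), (12, -6), (13, -7), (14, -8), (15, -9), (16, -7), (17, -2), (18, 2), (19, 19), (20, 37), (21, 54), (22, 67), (23, 79), (24, 81), (25, 78)]
-28 [(-26, 3), (-25, 3), (-24, 2), (-23, 2), (-22, 2), (-21, 2), (-20, 3), (-19, 3), (-18, 2), (-17, 0), (-16, -4), (-15, -5), (-14, -6), (-13, -7), (-12, -7), (-11, -7), (-10, -7), (9, -5), (10, -5), (11, -4), (12, -5), (13, -6), (14, -8), (15, -8), (16, -8), (17, -5), (18, 5), (19, 17), (20, 33), (21, 51), (22, 69), (23, 65), (24, 59), (25, 58)]
-24 [(-26, 4), (-25, 4), (-24, 3), (-23, 2), (-22, 3), (-21, 4), (-20, 5), (-19, 3), (-18, 1), (-17, 0), (-16, -3), (-15, -6), (-14, -7), (-13, -7), (-12, -7), (-11, -7), (-10, -7), (9, -9), (10, -8), (11, -8), (12, -8), (13, -8), (14, -9), (15, -9), (16, -8), (17, -5), (18, -1), (19, 8), (20, 20), (21, 28), (22, 23), (23, 16), (24, 16), (25, 21)]
red [583.2  -6.4  11. ] [585.6  -7.7  11. ]
blue [573.6  68.9  11. ] [575.6  67.3  11. ]
```

>>> send_rows(offset=[[0.004,0,0.03],[0.005,0,0.06],[0.005,0,0.09],[0.005,0,0.11],[0.005,0,0.125],[0.005,0,0.133],[0.005,0,0.133]], delta_rot=[[0,0,0],[0,0,0],[0,0,0],[0,0,0],[0,0,0],[0,0,0],[0,0,0]])

```text
time: 12.8
tool_pos: [555.7, -10.3, 8.7]
tcp_rot: [3.14, 0.0, 0.13]
contact_force: [-0.6, 0.6, -0.9]
grip_width: 33.4
finger_force: 29.9
```

>>> send_rows(offset=[[0,0,0.008],[0,0,0.016],[0,0,0.024],[0,0,0.024]], delta_rot=[[0,0,0],[0,0,0],[0,0,0],[0,0,0]])

```text
time: 13.3
tool_pos: [555.7, -10.3, 5.8]
tcp_rot: [3.14, 0.0, 0.13]
contact_force: [-0.9, -0.6, -0.8]
grip_width: 33.5
finger_force: 29.9
```

>>> send_rows(offset=[[0,0,0.004],[0,0,0.008],[0,0,0.008]], delta_rot=[[0,0,0],[0,0,0],[0,0,0]])

```text
time: 13.68
tool_pos: [555.8, -10.3, 5.3]
tcp_rot: [3.14, -0.0, 0.13]
contact_force: [-0.1, -0.3, 4.4]
grip_width: 33.2
finger_force: 29.9
```

>>> send_rows(offset=[[0,0,0],[0,0,0],[0,0,0],[0,0,0]], delta_rot=[[0,0,0],[0,0,0],[0,0,0],[0,0,0]], grip=0.58)

```text
time: 14.18
tool_pos: [555.7, -10.3, 4.8]
tcp_rot: [3.14, 0.0, 0.13]
contact_force: [-0.1, 0.3, -1.0]
grip_width: 53.1
finger_force: 0.0
```

>>> send_rows(offset=[[0,0,-0.05],[0,0,-0.2],[0,0,-0.5],[0,0,-0.9],[0,0,-0.99],[0,0,-0.99]], delta_rot=[[0,0,0],[0,0,0],[0,0,0],[0,0,0],[0,0,0],[0,0,0]])

```text
time: 14.92
tool_pos: [556.0, -10.2, 124.4]
tcp_rot: [3.14, -0.001, 0.13]
contact_force: [-0.3, 0.0, -0.2]
grip_width: 53.5
finger_force: 0.0
```

```bash
python3 - <<'E'
from plan import *
o=get_obs();print(o["tool_pos"],o["joint_positions"][5])
go(((530,-110,140),CS),(blue+60*n,RK))
E
```

```text
[555.95089262 -10.18723006 124.37284481] 1.2864945342440415
off [-0.322, 0.797, -0.129] rot [0.0003, -0.0002, 0.0001]
off [-0.824, 2.441, 0.216] rot [-0.0029, 0.097, 0.0101]
```

>>> send_rows(offset=[[-0.15,0.35,-0.1],[-0.3,0.7,-0.13],[-0.4,0.98,-0.13],[-0.4,0.98,-0.13]], delta_rot=[[0,0,0],[0,0,0],[0,0,0],[0,0,0]])

```text
time: 15.42
tool_pos: [522.1, -134.7, 137.8]
tcp_rot: [3.141, 0.003, 0.126]
contact_force: [-0.6, 1.3, 0.4]
grip_width: 53.4
finger_force: 0.0
```

>>> send_rows(offset=[[-0.15,0.35,0],[-0.3,0.7,0],[-0.424,0.98,0],[-0.424,0.98,0]], delta_rot=[[0,0.02,0],[0,0.045,0],[0,0.07,0],[0,0.07,0]])

```text
time: 15.92
tool_pos: [486.6, -256.5, 138.1]
tcp_rot: [-3.14, -0.44, 0.126]
contact_force: [-0.3, 0.6, -0.1]
grip_width: 52.6
finger_force: 0.0
```

```bash
python3 - <<'E'
from look import *
o=get_obs();print(o["tool_pos"],o["tcp_rot"])
go((blue+60*n,RK),(blue+20*n,RK))
pts=[rs+[0,0,0]+a*CS[:,0]+b*CS[:,1]+[0,0,5] for a in(-38,23,38) for b in(-17,17)]
look("placed",(205,140,285,220),(180,110,258,190),pts)
for n_ in("side","top"):
    r=finder.pinpoint("red_end",n_);print(n_,[(np.round(q["uv"],1),round(q["confidence"],2)) for q in r],proj(n_,rs+38*CS[:,0]))
E
```

```text
[ 486.57848346 -256.52485256  138.11831937] [-3.14032115 -0.43988712  0.12607235]
off [-0.124, 0.481, 0.303] rot [-0.0051, 0.0272, 0.0085]
off [-0.068, 0.493, 0.631] rot [-0.0051, 0.0272, 0.0085]
side [(array([256.2, 175.6]), 0.68), (array([346.6, 213.9]), 0.3)] [256.53726953 177.62077745]
top [(array([225. , 136.3]), 0.64)] [228.38454674 136.63707949]
```

View pics/placed.png

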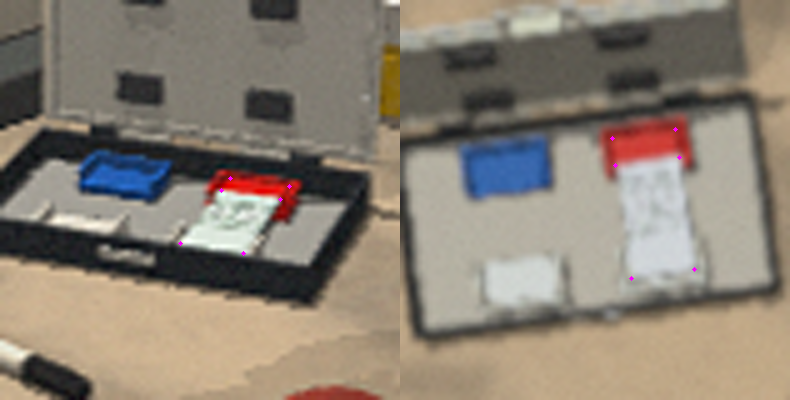

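The red chamber lies in its red cradle (side crop (235,215), top crop (655,200)) between the cradle walls. Next is the blue chamber.

>>> send_rows(offset=[[-0.05,0.2,0.08],[-0.1,0.4,0.2],[-0.124,0.481,0.303],[-0.1,0.485,0.45],[-0.068,0.493,0.631],[-0.068,0.493,0.631]], delta_rot=[[-0.003,0.015,0.005],[-0.0051,0.0272,0.0085],[-0.0051,0.0272,0.0085],[-0.0051,0.0272,0.0085],[-0.0051,0.0272,0.0085],[-0.0051,0.0272,0.0085]])

```text
time: 16.88
tool_pos: [521.5, -309.6, 66.6]
tcp_rot: [-3.141, -0.609, 0.071]
contact_force: [-0.0, 0.3, 0.8]
grip_width: 53.4
finger_force: 0.0
```

```bash
python3 - <<'E'
from plan import *
o=get_obs();print(o["tool_pos"],o["tcp_rot"],o["contact_force"])
go((blue-4*n,RK))
E
```

```text
[ 521.52700298 -309.58361645   66.59370089] [-3.14136023 -0.60861128  0.07125699] [-0.04739066  0.28907417  0.75110978]
off [-0.022, 0.02, 0.189] rot [-0.0006, 0.0004, 0.0009]
```

>>> send_rows(offset=[[-0.022,0.025,0.06],[-0.022,0.025,0.13],[-0.022,0.025,0.19],[-0.022,0.025,0.19]], delta_rot=[[-0.0006,0.0004,0.0009],[-0.0006,0.0004,0.0009],[-0.0006,0.0004,0.0009],[-0.0006,0.0004,0.0009]])

```text
time: 17.38
tool_pos: [531.6, -313.8, 47.1]
tcp_rot: [3.14, -0.613, 0.062]
contact_force: [0.6, 0.2, -0.6]
grip_width: 53.1
finger_force: 0.0
```

>>> send_rows(offset=[[0,0,0],[0,0,0],[0,0,0],[0,0,0],[0,0,0],[0,0,0]], delta_rot=[[0,0,0],[0,0,0],[0,0,0],[0,0,0],[0,0,0],[0,0,0]], grip=0.2)

```text
time: 18.12
tool_pos: [531.6, -314.1, 47.8]
tcp_rot: [3.139, -0.614, 0.062]
contact_force: [-1.9, 0.0, 2.6]
grip_width: 33.3
finger_force: 30.0
```

>>> send_rows(offset=[[0,0,-0.03],[0,0,-0.08],[0,0,-0.2],[0,0,-0.4],[0,0,-0.6],[0,0,-0.75],[0,0,-0.8],[0,0,-0.8]], delta_rot=[[0,0,0],[0,0,0],[0,0,0],[0,0,0],[0,0,0],[0,0,0],[0,0,0],[0,0,0]])

```text
time: 19.12
tool_pos: [476.2, -317.4, 126.5]
tcp_rot: [3.138, -0.614, 0.062]
contact_force: [0.2, -0.4, -0.4]
grip_width: 33.5
finger_force: 30.0
```

```bash
python3 - <<'E'
from plan import *
o=get_obs();print(o["tool_pos"],o["contact_force"],o["grip_width"])
for p in((500,-225,130),(535,-60,130)): go((p,CS))
E
```

```text
[ 476.1664349  -317.44739766  126.51762958] [ 0.19425817 -0.36688648 -0.42715483] 33.47510824177534
off [0.218, -0.757, 0.115] rot [0.0038, -0.0976, -0.0105]
off [0.526, -2.112, 0.327] rot [0.0038, -0.0976, -0.0105]
```

>>> send_rows(offset=[[0.03,-0.1,0.01],[0.07,-0.25,0.03],[0.11,-0.4,0.06],[0.16,-0.56,0.09],[0.2,-0.69,0.11],[0.218,-0.757,0.115],[0.218,-0.757,0.115]], delta_rot=[[0.0005,-0.015,-0.0015],[0.001,-0.035,-0.0035],[0.002,-0.055,-0.0055],[0.003,-0.075,-0.008],[0.0035,-0.09,-0.01],[0.0038,-0.0976,-0.0105],[0.0038,-0.0976,-0.0105]])

```text
time: 20.0
tool_pos: [500.9, -223.5, 128.7]
tcp_rot: [-3.14, 0.001, 0.132]
contact_force: [-0.6, 0.2, -0.4]
grip_width: 33.4
finger_force: 30.0
```

```bash
python3 - <<'E'
from plan import *
o=get_obs();print(o["tool_pos"],o["tcp_rot"],o["grip_width"])
go(((545.8,64.7,110),CS),((545.8,64.7,25),CS))
E
```

```text
[ 500.87233578 -223.50924556  128.6987171 ] [-3.13983762e+00  7.89880233e-04  1.32382310e-01] 33.429309741349975
off [0.688, -2.331, 0.159] rot [-0.0003, 0.0001, 0.0005]
off [0.689, -2.33, 0.868] rot [-0.0003, 0.0001, 0.0005]
```

>>> send_rows(offset=[[0.03,-0.1,0],[0.08,-0.28,0],[0.14,-0.48,0],[0.2,-0.68,0],[0.26,-0.88,0],[0.29,-0.98,0]], delta_rot=[[0,0,0],[0,0,0],[0,0,0],[0,0,0],[0,0,0],[-0.0003,0,0.0005]])

```text
time: 20.75
tool_pos: [519.0, -102.5, 129.7]
tcp_rot: [3.141, 0.0, 0.127]
contact_force: [0.6, -0.2, -0.2]
grip_width: 33.2
finger_force: 30.0
```

>>> send_rows(offset=[[0.06,-0.2,0],[0.12,-0.4,0],[0.18,-0.6,0],[0.24,-0.8,0.05],[0.28,-0.93,0.08],[0.3,-0.98,0.1],[0.3,-0.98,0.1]], delta_rot=[[0,0,0],[0,0,0],[0,0,0],[0,0,0],[0,0,0],[0,0,0],[0,0,0]])

```text
time: 21.62
tool_pos: [540.3, 17.4, 117.4]
tcp_rot: [3.14, 0.001, 0.127]
contact_force: [-0.4, 0.1, -0.2]
grip_width: 33.2
finger_force: 30.0
```

```bash
python3 - <<'E'
from plan import *
o=get_obs();print(o["tool_pos"],o["tcp_rot"],o["grip_width"])
go(((545.8,64.7,100),CS),((545.8,64.7,24),CS))
E
```

```text
[540.27186736  17.41933568 117.4107517 ] [3.14023956e+00 5.06803224e-04 1.26826850e-01] 33.232918016668904
off [0.096, -0.385, 0.145] rot [0.0002, 0.0001, -0.0004]
off [0.096, -0.386, 0.778] rot [0.0002, 0.0001, -0.0004]
```

>>> send_rows(offset=[[0.03,-0.12,0.03],[0.06,-0.25,0.07],[0.096,-0.385,0.145],[0.096,-0.386,0.3],[0.096,-0.386,0.5],[0.096,-0.386,0.7],[0.096,-0.386,0.778],[0.096,-0.386,0.778]], delta_rot=[[0,0,-0.0004],[0,0,-0.0004],[0,0,-0.0004],[0,0,-0.0004],[0,0,-0.0004],[0,0,-0.0004],[0,0,-0.0004],[0,0,-0.0004]])

```text
time: 22.62
tool_pos: [545.6, 65.4, 23.6]
tcp_rot: [3.141, 0.001, 0.13]
contact_force: [0.0, 0.2, -0.6]
grip_width: 33.4
finger_force: 30.0
```

```bash
python3 - <<'E'
from look import *
o=get_obs();T=R.from_euler("xyz",o["tcp_rot"]).as_matrix();p=o["tool_pos"];print(p,o["tcp_rot"],o["contact_force"])
C=p-9*T[:,2]
im=optics.capture("side").astype(np.float32)
def pr(A,B,ch):
    s=[]
    for q in np.arange(0,1.0001,1/30):
        c=proj("side",A+(B-A)*q); v=cv2.getRectSubPix(im,(1,1),(float(c[0]),float(c[1])))[0,0]; s.append(int(ch(v)))
    return s
print("along 14..44",[pr(C+14*T[:,0]+b*T[:,1],C+44*T[:,0]+b*T[:,1],lambda v:v[2]-v[0]) for b in(-10,-6,-2)])
print("left -26..4",pr(C-30*T[:,0]-26*T[:,1],C-30*T[:,0]+4*T[:,1],lambda v:v[0]-v[1]),"right 4..34",pr(C-30*T[:,0]+4*T[:,1],C-30*T[:,0]+34*T[:,1],lambda v:v[0]-v[1]))
go(((545.8,64.7,8.5),CS))
E
```

```text
[545.57709909  65.36003281  23.59528445] [3.14054507e+00 1.47831556e-03 1.29593687e-01] [ 0.02998161  0.23986459 -0.62109587]
along 14..44 [[6, 9, 14, 20, 38, 57, 74, 90, 105, 120, 124, 124, 126, 128, 128, 128, 124, 104, 83, 61, 40, 21, 2, -3, -3, -2, -2, -2, -3, -4, -7], [10, 15, 20, 25, 34, 51, 67, 81, 94, 105, 115, 119, 120, 120, 120, 120, 120, 120, 96, 73, 52, 33, 15, 0, -9, -10, -11, -11, -12, -13, -14], [10, 20, 32, 46, 61, 77, 89, 97, 101, 103, 104, 105, 105, 100, 93, 80, 63, 46, 29, 12, -2, -12, -17, -17, -17, -17, -18, -19, -19, -20, -20]]
left -26..4 [3, 3, 4, 5, 5, 4, 3, 3, 3, 2, 0, -2, -4, -6, -7, -8, -9, -10, -9, -8, -7, -7, -8, -8, -8, -8, -8, -7, -6, -6, -6] right 4..34 [-6, -7, -7, -6, -6, -6, -6, -7, -7, -8, -8, -8, -7, -6, -6, -7, -8, -9, -11, -12, -13, -15, -16, -18, -21, -22, -23, -24, -27, -30, -32]
off [-0.003, 0.004, 0.132] rot [0.0002, 0.0, 0.0]
```

>>> send_rows(offset=[[0.001,0.004,0.03],[0.001,0.004,0.06],[0.001,0.004,0.085],[0.001,0.004,0.1],[0.001,0.004,0.115],[0.001,0.004,0.12],[0.001,0.004,0.12]], delta_rot=[[0.0002,0,0],[0.0002,0,0],[0.0002,0,0],[0.0002,0,0],[0.0002,0,0],[0.0002,0,0],[0.0002,0,0]])

```text
time: 23.55
tool_pos: [546.0, 64.4, 9.7]
tcp_rot: [3.142, 0.0, 0.129]
contact_force: [-0.9, -0.2, -0.6]
grip_width: 33.4
finger_force: 30.0
```

>>> send_rows(offset=[[0,0,0.006],[0,0,0.012],[0,0,0.012]], delta_rot=[[0,0,0],[0,0,0],[0,0,0]])

```text
time: 23.92
tool_pos: [546.0, 64.4, 8.3]
tcp_rot: [3.142, 0.0, 0.129]
contact_force: [0.0, -0.4, 0.3]
grip_width: 33.3
finger_force: 30.0
```

>>> send_rows(offset=[[0,0,0.004],[0,0,0.008],[0,0,0.008]], delta_rot=[[0,0,0],[0,0,0],[0,0,0]])

```text
time: 24.3
tool_pos: [546.1, 64.4, 7.7]
tcp_rot: [3.142, -0.0, 0.129]
contact_force: [-1.3, -0.4, 4.1]
grip_width: 33.2
finger_force: 30.0
```

>>> send_rows(offset=[[0,0,0.004],[0,0,0.006],[0,0,0.006]], delta_rot=[[0,0,0],[0,0,0],[0,0,0]])

```text
time: 24.68
tool_pos: [546.1, 64.4, 7.6]
tcp_rot: [3.141, -0.0, 0.129]
contact_force: [-3.9, 0.3, 11.4]
grip_width: 33.4
finger_force: 30.0
```

>>> send_rows(offset=[[0,0,-0.008],[-0.008,0,-0.008],[-0.008,0,-0.004],[-0.008,0,0],[-0.008,0,0]], delta_rot=[[0,0,0],[0,0,0],[0,0,0],[0,0,0],[0,0,0]])

```text
time: 25.3
tool_pos: [545.7, 64.3, 7.6]
tcp_rot: [3.141, -0.001, 0.129]
contact_force: [-2.1, 0.4, 10.7]
grip_width: 33.3
finger_force: 30.0
```

```bash
python3 - <<'E'
from look import *
im=optics.capture("side")[150:205,195:285]
cv2.imwrite("pics/blue.png",cv2.resize(im,None,fx=8.5,fy=8.5,interpolation=cv2.INTER_CUBIC)[:,:,::-1])
E
```

```text
(no output)
```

View pics/blue.png

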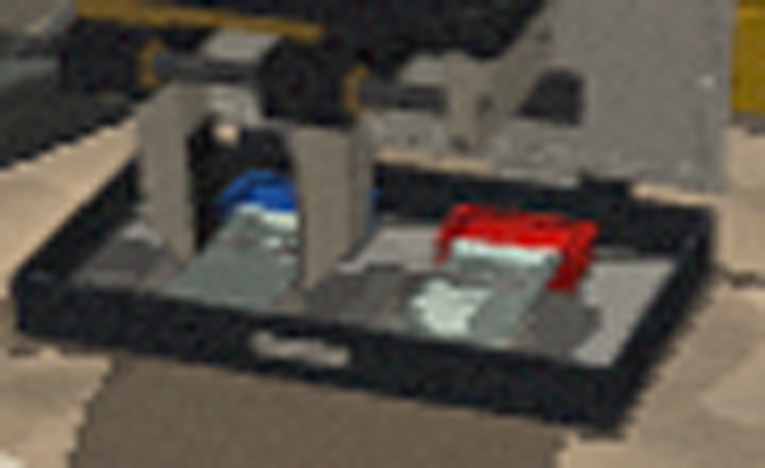

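>>> send_rows(offset=[[0,0,-0.005],[0,0,-0.005]], delta_rot=[[0,0,0],[0,0,0]])

```text
time: 25.6
tool_pos: [545.7, 64.3, 7.7]
tcp_rot: [3.141, -0.001, 0.129]
contact_force: [0.4, 0.2, 6.4]
grip_width: 33.1
finger_force: 30.0
```

>>> send_rows(offset=[[0,0,0],[0,0,0],[0,0,0],[0,0,0]], delta_rot=[[0,0,0],[0,0,0],[0,0,0],[0,0,0]], grip=0.58)

```text
time: 26.1
tool_pos: [544.9, 64.3, 7.0]
tcp_rot: [-3.141, 0.001, 0.129]
contact_force: [-0.1, -0.4, 0.1]
grip_width: 53.0
finger_force: 0.0
```

>>> send_rows(offset=[[0,0,-0.05],[0,0,-0.2],[0,0,-0.5],[0,0,-0.9],[0,0,-0.99],[0,0,-0.99]], delta_rot=[[0,0,0],[0,0,0],[0,0,0],[0,0,0],[0,0,0],[0,0,0]])

```text
time: 26.85
tool_pos: [545.3, 64.3, 126.7]
tcp_rot: [3.141, -0.001, 0.129]
contact_force: [-0.1, 0.5, -0.4]
grip_width: 53.6
finger_force: 0.0
```

>>> send_rows(offset=[[-0.2,0,-0.3],[-0.5,0.2,-0.6],[-0.8,0.5,-0.8],[-0.98,0.7,-0.98],[-0.98,0.7,-0.98]], delta_rot=[[0,0,0],[0,0,0],[0,0,0],[0,0,0],[0,0,0]], grip=0)

```text
time: 27.48
tool_pos: [438.8, -35.5, 243.8]
tcp_rot: [3.141, -0.0, 0.126]
contact_force: [-0.3, 0.4, -0.1]
grip_width: 7.9
finger_force: 0.0
```

```bash
python3 - <<'E'
from look import *
o=get_obs();print(o["tool_pos"],o["joint_positions"])
pts=[(rs+bs)/2*[1,1,0]+[0,0,22]+56.5*CS[:,0]]
for th in(1.57,1.95):
  x=CS[:,0];z=np.array([0,0,1]);h=pts[0]
  # shut lid dir -x, outer normal +z ; rotated by th about y
  d=-np.cos(th)*x+np.sin(th)*z; m=np.cos(th)*z+np.sin(th)*x
  pts.append(h+110.5*d+4.5*m)
look("both",(195,110,275,210),(165,100,245,190),pts)
for k in("lid_edge","lid_hinge"):
  u=[finder.pinpoint(k,n_)[0] for n_ in("side","top")]; print(k,u,tri([("side",u[0]["uv"]),("top",u[1]["uv"])]))
E
```

```text
[438.7548171  -35.45385521 243.77605993] [-2.54849696e-01  1.70727775e-01  1.70949208e+00 -3.25689895e-04
  1.26104118e+00  1.18977372e+00]
lid_edge [{'uv': [248.3, 124.6], 'confidence': 0.76}, {'uv': [207.6, 115.4], 'confidence': 0.78}] (array([618.92472046,  30.55031333, 146.592681  ]), [2.1, 2.1])
lid_hinge [{'uv': [226.3, 172.2], 'confidence': 0.7}, {'uv': [215.0, 133.7], 'confidence': 0.62}] (array([584.14422808,  51.61950705,  19.97651996]), [27.5, 27.5])
```

View pics/both.png

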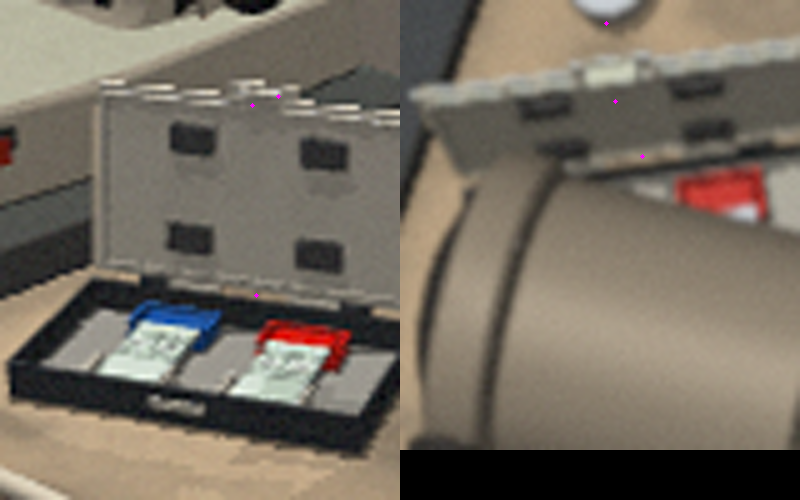

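Both chambers lie flat in their own cradles: blue at side crop (150,350), red at (285,370). The lid tab is at top crop (612,68), which puts the lid at about 1.72 rad. Next I'll go behind the lid with the fingers shut and pull it over.

>>> send_rows(offset=[[0.3,-0.1,0],[0.65,-0.2,0],[0.98,-0.31,0],[0.98,-0.31,0]], delta_rot=[[0,0,0],[0,0,0],[0,0,0],[0,0,0]], grip=0)

```text
time: 28.28
tool_pos: [552.6, 19.6, 241.8]
tcp_rot: [-3.141, 0.002, 0.132]
contact_force: [0.2, -0.5, 0.1]
grip_width: 0.1
finger_force: 0.0
```

>>> send_rows(offset=[[0.3,0,0],[0.65,0,0],[0.87,0,0],[0.87,0,0]], delta_rot=[[0,0,0],[0,0,0],[0,0,0],[0,0,0]])

```text
time: 28.78
tool_pos: [654.8, 31.5, 242.0]
tcp_rot: [-3.141, 0.003, 0.13]
contact_force: [-0.1, -0.7, -0.5]
grip_width: 0.2
finger_force: 0.0
```

```bash
cat >> plan.py <<'E'
cc=(rs+bs)/2
H=np.array([cc[0],cc[1],22])+56.5*CS[:,0]
def lid(th,r,y=-10,press=0):
    x=CS[:,0];z=np.array([0,0,1.]);yy=-CS[:,1]
    d=-np.cos(th)*x+np.sin(th)*z;m=np.sin(th)*x+np.cos(th)*z
    return H+r*d+(4.5+10*np.sin(th)-press)*m+y*yy
E
python3 - <<'E'
from plan import *
o=get_obs();p=o["tool_pos"];print(p,o["joint_positions"],"rel",(p-H)@CS[:,0],(p-H)@-CS[:,1],p[2],o["contact_force"])
E
```

```text
[654.78049703  31.4573761  241.9812705 ] [-6.87034078e-02  5.83873447e-01  1.08964171e+00 -2.10330557e-04
  1.47060074e+00  1.37236286e+00] rel 47.811247263841615 -8.447813688695385 241.9812705033113 [-0.13856294 -0.69758579 -0.50927543]
```

Descend behind the lid to z about 100.

>>> send_rows(offset=[[0,0,0.25],[0,0,0.5],[0,0,0.7],[0,0,0.85],[0,0,0.98],[0,0,0.98]], delta_rot=[[0,0,0],[0,0,0],[0,0,0],[0,0,0],[0,0,0],[0,0,0]])

```text
time: 29.52
tool_pos: [653.3, 31.2, 125.0]
tcp_rot: [-3.141, 0.003, 0.129]
contact_force: [-0.9, 1.0, -0.2]
grip_width: -0.0
finger_force: 0.0
```

>>> send_rows(offset=[[0,0,0.08],[0,0,0.18],[0,0,0.18]], delta_rot=[[0,0,0],[0,0,0],[0,0,0]])

```text
time: 29.9
tool_pos: [653.9, 31.3, 103.1]
tcp_rot: [-3.141, 0.003, 0.129]
contact_force: [0.3, 0.5, 0.2]
grip_width: 0.5
finger_force: 0.0
```

```bash
python3 - <<'E'
from plan import *
o=get_obs();p=o["tool_pos"];print(p,"rel",(p-H)@CS[:,0],(p-H)@-CS[:,1],p[2],o["contact_force"])
go(*[(lid(t,r),CS) for t,r in((1.57,78),(1.35,80),(1.1,83),(.9,85),(.7,87),(.5,89),(.3,91),(.15,92),(0,92))])
E
```

```text
[653.89995844  31.32385198 103.07963616] rel 46.920845217434696 -8.466816211190986 103.07963615734656 [0.31154759 0.5415815  0.18437784]
off [-0.271, 0.013, 0.026] rot [-0.0001, 0.0004, 0.0]
off [-0.421, 0.013, 0.0] rot [-0.0001, 0.0004, 0.0]
off [-0.605, 0.013, 0.01] rot [-0.0001, 0.0004, 0.0]
off [-0.751, 0.013, 0.059] rot [-0.0001, 0.0004, 0.0]
off [-0.886, 0.013, 0.141] rot [-0.0001, 0.0004, 0.0]
off [-1.004, 0.013, 0.255] rot [-0.0001, 0.0004, 0.0]
off [-1.096, 0.013, 0.395] rot [-0.0001, 0.0004, 0.0]
off [-1.14, 0.013, 0.515] rot [-0.0001, 0.0004, 0.0]
off [-1.156, 0.013, 0.641] rot [-0.0001, 0.0004, 0.0]
```

>>> send_rows(offset=[[-0.08,0,0],[-0.16,0,0],[-0.22,0,0.01],[-0.28,0,0.015],[-0.34,0,0.01],[-0.4,0,0],[-0.46,0,0]], delta_rot=[[0,0,0],[0,0,0],[0,0,0],[0,0,0],[0,0,0],[0,0,0],[0,0,0]])

```text
time: 30.78
tool_pos: [599.6, 24.1, 104.6]
tcp_rot: [3.142, -0.0, 0.129]
contact_force: [0.6, 0.2, 0.1]
grip_width: 0.4
finger_force: 0.3
```

```bash
python3 - <<'E'
from plan import *
optics.capture("side")
print([(q["uv"],q["confidence"]) for q in finder.pinpoint("lid_edge","side")])
x=CS[:,0];z=np.array([0,0,1.])
for th in(1.95,1.72,1.5,1.3,1.1): print(th,proj("side",H+110.5*(-np.cos(th)*x+np.sin(th)*z)+4.5*(np.sin(th)*x+np.cos(th)*z)))
p=get_obs()["tool_pos"];print((p-H)@x,p[2])
E
```

```text
[([239.5, 135.6], 0.86), ([269.1, 229.2], 0.59)]
1.95 [250.28732906 128.71704372]
1.72 [247.16046476 129.07510151]
1.5 [243.95759124 131.50018077]
1.3 [241.00918967 135.46968905]
1.1 [238.17326426 141.01118222]
-8.331707386064206 104.47841274574942
```

>>> send_rows(offset=[[-0.08,0,0.01],[-0.15,0,0.02],[-0.22,0,0.045],[-0.29,0,0.07],[-0.36,0,0.11],[-0.425,0,0.155],[-0.49,0,0.21],[-0.545,0,0.265]], delta_rot=[[0,0,0],[0,0,0],[0,0,0],[0,0,0],[0,0,0],[0,0,0],[0,0,0],[0,0,0]])

```text
time: 31.88
tool_pos: [534.5, 15.7, 72.1]
tcp_rot: [-3.142, 0.0, 0.129]
contact_force: [0.7, -0.2, 0.8]
grip_width: 0.5
finger_force: 0.1
```

```bash
python3 - <<'E'
from plan import *
p=get_obs()["tool_pos"];print((p-H)@CS[:,0],p[2],get_obs()["contact_force"])
go(*[(lid(t,r,-8),CS) for t,r in((.4,90),(.3,91),(.2,92),(.1,92),(0,92))],(lid(0,92,-8,2),CS))
E
```

```text
-73.51012759146272 72.12658723476767 [ 0.72305445 -0.17354581  0.80111038]
off [-0.051, -0.005, 0.061] rot [-0.0, 0.0001, -0.0]
off [-0.093, -0.005, 0.134] rot [-0.0, 0.0001, -0.0]
off [-0.128, -0.005, 0.212] rot [-0.0, 0.0001, -0.0]
off [-0.146, -0.005, 0.296] rot [-0.0, 0.0001, -0.0]
off [-0.154, -0.005, 0.38] rot [-0.0, 0.0001, -0.0]
off [-0.154, -0.005, 0.397] rot [-0.0, 0.0001, -0.0]
```

>>> send_rows(offset=[[-0.05,0,0.06],[-0.093,0,0.134],[-0.128,0,0.21],[-0.14,0,0.26],[-0.146,0,0.3],[-0.15,0,0.34],[-0.154,0,0.365],[-0.154,0,0.37]], delta_rot=[[0,0,0],[0,0,0],[0,0,0],[0,0,0],[0,0,0],[0,0,0],[0,0,0],[0,0,0]])

```text
time: 32.88
tool_pos: [516.7, 13.4, 28.1]
tcp_rot: [-3.142, 0.0, 0.129]
contact_force: [0.7, 0.5, -0.2]
grip_width: 0.6
finger_force: 0.1
```

>>> send_rows(offset=[[0,0,0.008],[0,0,0.016],[0,0,0.02],[0,0,0.02]], delta_rot=[[0,0,0],[0,0,0],[0,0,0],[0,0,0]])

```text
time: 33.38
tool_pos: [516.9, 13.4, 26.6]
tcp_rot: [3.141, -0.0, 0.129]
contact_force: [-3.1, 0.2, 6.6]
grip_width: 0.8
finger_force: 3.4
```

>>> send_rows(offset=[[0,0,0.006],[0,0,0.012],[0,0,0.012]], delta_rot=[[0,0,0],[0,0,0],[0,0,0]])

```text
time: 33.75
tool_pos: [517.0, 13.4, 26.3]
tcp_rot: [3.141, -0.001, 0.129]
contact_force: [-5.8, 0.0, 18.1]
grip_width: 0.7
finger_force: 9.3
```

>>> send_rows(offset=[[0,0,-0.05],[0,0,-0.3],[0,0,-0.7],[0,0,-0.98],[0,0,-0.98]], delta_rot=[[0,0,0],[0,0,0],[0,0,0],[0,0,0],[0,0,0]])

```text
time: 34.38
tool_pos: [518.5, 13.2, 144.7]
tcp_rot: [3.14, -0.006, 0.129]
contact_force: [0.5, -0.3, 0.5]
grip_width: 0.3
finger_force: 0.0
```

>>> send_rows(offset=[[-0.4,0.4,-0.3],[-0.8,0.8,-0.6],[-0.95,0.98,-0.6],[-0.95,0.98,-0.6]], delta_rot=[[0,0,0],[0,0,0],[0,0,0],[0,0,0]])

```text
time: 34.88
tool_pos: [417.5, -120.2, 214.1]
tcp_rot: [3.141, 0.0, 0.124]
contact_force: [0.4, 0.7, 0.1]
grip_width: 0.4
finger_force: 0.0
```

```bash
python3 - <<'E'
from look import *
x=CS[:,0];y=-CS[:,1]
pts=[H+[0,0,4.5]-110.5*x+b*y for b in(-98,0,98)]
look("shut",(195,130,275,210),(170,105,250,195),pts)
E
```

```text
(no output)
```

View pics/shut.png

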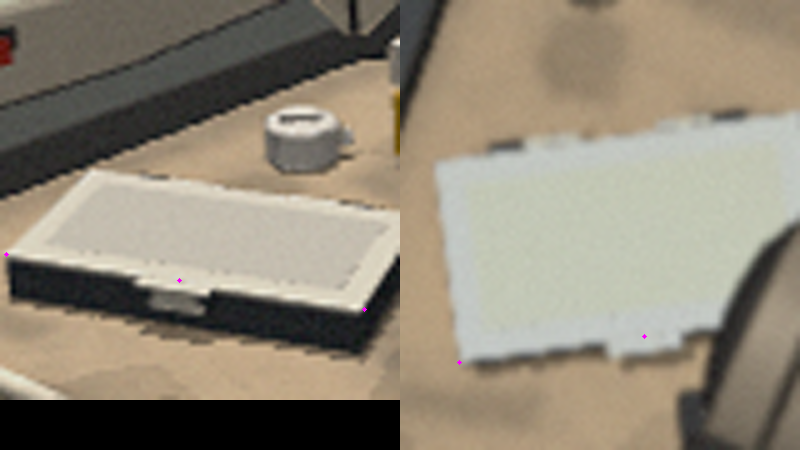

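The lid lies fully shut: its front edge matches the predicted shut-lid points at side crop (6,254), (179,280) and (363,310). I'm handing in the job.

```bash
python3 -c "
from h import *
print(ticket.close_job())"
```

```text
the job is handed in; nothing more can be done
None
```

Both chambers lie flat in the compartments of their own colour, the lid is fully shut, and the job was handed in at about 35 s of the 66 s limit; no bystander was touched.

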